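# Post the seed tin through the dry box's sprung flap

### The arm

A 6-joint arm with a two-finger parallel gripper is mounted at the origin on the work surface. World frame = base frame: x ahead of the robot, y to its left, z up, the work surface at z = 0. Lengths are in m, angles in degrees, forces in N, time in s.
With the tool pointing down it reaches from about 0.4 to 0.825 m from the base axis. Payload 7 kg.
Tool frame: the origin (TCP) lies between the finger pads; the fingertips stand 17 mm ahead of it and the grasp point (between the pads) lies 2 mm behind it; x points along the fingers, y is the direction in which the jaws open and shut, and the axes are right-handed (so a half turn about x gives the same grasp; the last joint's range is limited). The gripper opens to 88 mm and grips with 3 to 60 N. Pads are 19 mm wide; open, the fingers measure 130 mm over their backs; the gripper's body (78 mm by 193 mm) begins 47 mm behind the grasp point.
Start: joints at [-56.03, 20.546, 0.682, 0, -70.136, -16.507], TCP at [0.203, -0.644, 0.244] pointing down, gripper open.
Joint ranges: [-176.03, 176.03], [-82.01, 121.73], [-58.28, 71.71], [-173.87, 95.51], [-174.79, -0.11], [-173.66, 173.66]. Speed limits (degrees/s): [136.94, 136.94, 172.46, 180, 180, 180].

### API

Orientations are given as [roll, pitch, yaw] about the fixed x, y, z axes, in that order (R = Rz(yaw) Ry(pitch) Rx(roll)).
In Python, from plant import r gives the robot as it stands.
- The arm moves only by the shell command python3 -m jog 'ROWS' [FORCE]. ROWS is a JSON object of lists of equal length, an entry for each row: "fingers": the opening, from 0 (shut) to 1 (fully open); "dp": the shift along the tool's x, y, z in mm, a list of three; "twist": the turn about the tool's x in degrees. In form: {"fingers": [fingers, ...], "dp": [[dx, dy, dz], ...], "twist": [twist, ...]}. A call has exactly 5 rows; each row is the pose to reach, as a shift and turn from the pose measured when the call began, along the tool's axes at that moment; what a row does not reach only later rows make up. A row lasts 1/10 s, in which the tool goes at most 50 mm and 8.59 degrees, less where a joint would pass 70% of its speed; a pose out of reach is approached as far as the arm can. A call with a gripper value outside its range is refused whole. The fingers move at their own pace and stop on an object; FORCE is the grip in N (left out, the last holds). Time passes only in rows, so rows that repeat a pose let the fingers close, or fill a call up. It gives the time, the measured TCP pose, the force and the opening at its end, in the units of the state.
- r.get_state(): the state, without advancing time (a new reading comes with each control period).
- r.capture(name): name is "scene" or "side" or "wrist"; returns a dict with "frame" (384x512x3 uint8, red, green, blue), "intrinsics" (3x3 intrinsics, pixels), "pose" (4x4, takes a point from camera to world coordinates). Camera axes: x right, y down, z forward; pixel columns grow to the right and rows downward; lengths in m; the calibration is good to about 2 mm. A picture is of the moment at which its call begins. There is no depth.
- r.close_job(): hands the job in, once; it reports no verdict.
The state is a dict: "time_s": time; "joints": joint angles; "qd": joint speeds; "joint_torque": joint torques, N m; "tcp_pos": TCP position; "eef_rot": TCP orientation; "contact_force": force on the tool from outside, world axes, zero at the start; "moment": the same for the moment, N m; "gripper_width": finger opening in m.
Only numpy, scipy, OpenCV 4.12 (cv2) and the standard library are available. Lean on these libraries where they do the work, as an engineer would, in place of code of your own. Each camera call takes 0.05 s, during which the arm holds its last target. There are 200 camera calls.

### The job

Put the small round seed tin back into the seed dry box: with one finger press the sprung steel flap inward and keep it open, and meanwhile, with the other finger, gently push the tin along the ledge and over the sill so that it drops inside. Only push the tin, never squeeze it or pick it up, and hold the flap until the tin has dropped; then take the fingers out so that the flap shuts by itself. Leave the square tin beside it and everything else on the bench where it is.

Things in the scene. Friction and masses are not known exactly. Their poses are not given: they have to be found in the camera images.
- dry_box: Grey metal seed dry box fixed to the bench, 240 wide, 340 long, 174 high; place and yaw vary. Origin on the bench top under the middle of the sill; x = the way in (level), y = across, z = up. From x = -140 to 0 it is a flat open loading ledge, top at z = 120, full width, no rims. At x = 0 the ledge ends in the sill; then comes the mouth, shut by the flap, then a flat roof.
- sill (a point): Middle of the sill's edge, on top of the ledge (box x 0, y 0, z 120). The flap slopes up from here to its hinge at x 85, z 170 (30.5 degrees from level). Nothing overhangs the slope; the side cheeks of the mouth stand at |y| 110..120 and rise with it.
- hinge_mid (a point): Middle of the flap's hinge line (box x 85, y 0, z 170). The hinge knuckles reach forward to x = 84. Behind it, x 88..200, the roof with its clear window, top at z = 174, is free of things.
- chamber (a point): Middle of the chamber's floor under the roof (box x 100, y 0, z 18). The chamber reaches over x 0..194, |y| < 112; a tin pushed over the sill drops about 100 into it.
- flap (a joint): Steel flap, 204 wide, 96 long, 3 thick, hinged at its top edge. 0 = shut; grows as its lower edge swings down and inward; stop at 0.98. A spring shuts it when let go: 0.135 N m shut, +0.15 per rad (2 to 6 N on a finger). The tin cannot open it, it jams against it. 10 above the ledge its face is at box x = 85 - 40/tan(0.53 + value): 17 shut, 75 at 0.8. At 0.6 to 0.8 the tin falls through freely.
- tin: The small round seed tin with a screw lid, bare aluminium, 50 diameter, 24 high, 40 to 85 g, standing flat on the ledge, lid up, to one side of the middle (either side), its centre 48 to 75 before the sill and 45 to 70 off the ledge's middle line. Origin at the centre of its underside, z up. Slides easily.
- tin_mid (a point): Centre of the small round tin, 12 above its underside.
- square_tin: Bystander: square aluminium tin 44 x 44 x 24 on the ledge, on the other side from the round one. Origin under its centre.
- large_tin: Bystander: large round aluminium tin, 80 diameter, 45 high, on the bench. Origin under its centre.
- cell_left: Bystander: black tapered propagation cell, 56 across at the top, 85 high, with a nut on its growing mix, on the bench at the left. Origin under its centre.
- cell_right: Bystander: the same kind of cell, on the bench at the right. Origin under its centre.
- widger: Bystander: flat planting widger with a wooden handle, 180 long, lying on the bench. Origin on the bench, near its middle; it lies along its x.
- clay_pot: Bystander: empty terracotta pot, 96 diameter, 85 high. Origin under its centre.
- spray: Bystander: white plastic bottle, 66 diameter, 170 high. Origin under its centre.

How it is judged:
By the outcome, as a careful person would: the job done as asked, in the order asked, and still so for the second after the job is handed in, with the robot touching nothing.
It also fails if it takes over 38 s, if anything falls off the work surface, if the arm or the gripper's body presses on something with over 40 N, if the wrist force passes 120 N, or if a joint passes its speed limit or range.

## Working session

There is one attempt and no reset: what is moved stays moved. The work goes in short steps, Python scripts to look and compute and a shell command to move; the robot and the scene stay as the last step left them, time stands still between calls to the robot, and variables do not carry over. Pictures are saved under pics/ and viewed, on a budget of 10 in all, crops included, one or two more only if the job needs it, and the job is handed in when it is done.

```bash
ls; mkdir -p pics
python3 - <<'E'
from plant import r
import cv2,numpy as np,pickle
s=r.get_state();print({k:np.round(v,3).tolist() for k,v in s.items()})
d={}
for n in("scene","side","wrist"):
    c=r.capture(n);d[n]=c;print(n,np.round(c["intrinsics"],1).tolist(),np.round(c["pose"],3).tolist())
    cv2.imwrite(f"pics/{n}0.png",c["frame"][...,::-1])
pickle.dump(d,open("d0.pkl","wb"))
a=np.hstack([d["scene"]["frame"],d["side"]["frame"]])
E
```

```text
pics
{'time_s': 0.0, 'joints': [-56.026, 20.592, 0.634, -0.019, -70.135, -16.507], 'qd': [0.038, -0.035, -0.045, -0.059, -0.005, 0.067], 'joint_torque': [0.0, -58.272, 29.305, 6.997, 0.007, -0.0], 'tcp_pos': [0.202, -0.643, 0.243], 'eef_rot': [95.429, 89.905, 112.889], 'contact_force': [-0.091, 0.872, 0.437], 'moment': [0.027, -0.015, 0.015], 'gripper_width': 0.087}
scene [[485.7, 0.0, 248.5], [0.0, 485.7, 195.7], [0.0, 0.0, 1.0]] [[-0.217, 0.658, -0.722, 1.695], [0.976, 0.134, -0.171, 0.239], [-0.015, -0.741, -0.671, 1.215], [0.0, 0.0, 0.0, 1.0]]
side [[369.1, 0.0, 257.0], [0.0, 369.1, 189.1], [0.0, 0.0, 1.0]] [[-0.853, -0.347, 0.39, 0.024], [-0.521, 0.55, -0.653, 0.788], [0.012, -0.76, -0.65, 0.974], [0.0, 0.0, 0.0, 1.0]]
wrist [[264.6, 0.0, 255.5], [0.0, 264.6, 189.5], [0.0, 0.0, 1.0]] [[-0.301, 0.924, 0.236, 0.139], [0.954, 0.291, 0.075, -0.664], [0.0, 0.247, -0.969, 0.382], [0.0, 0.0, 0.0, 1.0]]
```

View pics/scene0.png

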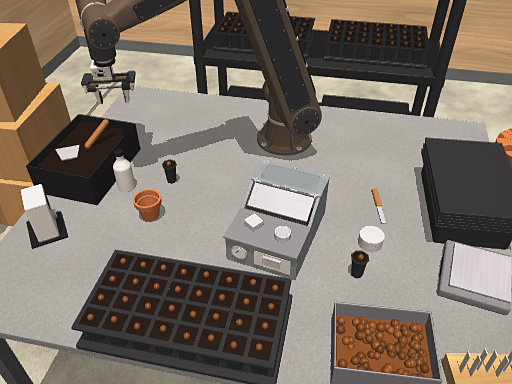

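View pics/side0.png

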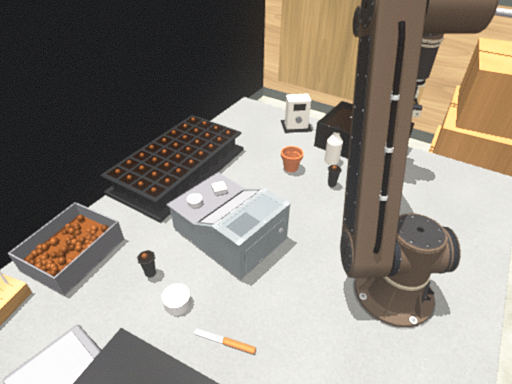

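The scene view shows the box with its ledge facing away from the robot, the round tin at about (283,232) and the square tin at (254,221). In the side view the round tin is at about (195,201) and the square one at (219,188). Next I'll enlarge both views to read the corners.

Run:
```python
import cv2,numpy as np,pickle
d=pickle.load(open("d0.pkl","rb"))
def crop(n,x0,y0,w=133,h=120):
    c=d[n]["frame"][y0:y0+h,x0:x0+w,::-1]
    c=cv2.resize(c,None,fx=3,fy=3,interpolation=cv2.INTER_CUBIC)
    for k in range(0,w,20): cv2.putText(c,str(x0+k),(3*k,8),0,.3,(0,0,255));cv2.line(c,(3*k,0),(3*k,12),(0,0,255))
    for k in range(0,h,20): cv2.putText(c,str(y0+k),(0,3*k+4),0,.3,(0,0,255))
    return c
cv2.imwrite("pics/crop0.png",np.hstack([crop("scene",210,158),crop("side",165,165)]))
```

```text
(no output)
```

View pics/crop0.png

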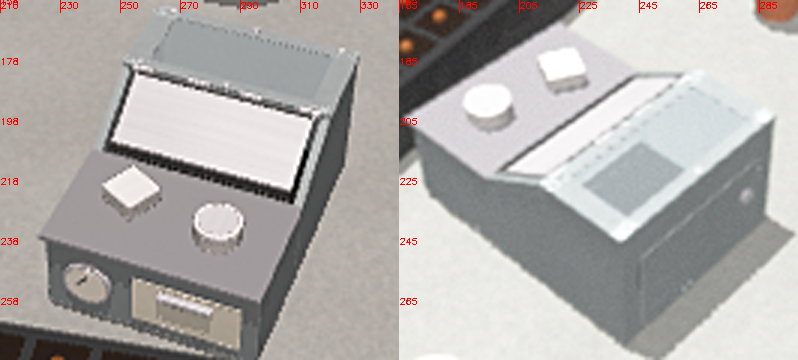

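```bash
cat > h.py <<'E'
import numpy as np
def ray(c,p):
    d=np.linalg.inv(c["intrinsics"])@[p[0],p[1],1]; P=c["pose"]; d=P[:3,:3]@d
    return P[:3,3],d/np.linalg.norm(d)
def tri(*cp):
    A=np.zeros((3,3));b=np.zeros(3);R=[]
    for c,p in cp:
        o,d=ray(c,p);M=np.eye(3)-np.outer(d,d);A+=M;b+=M@o;R.append((o,M))
    x=np.linalg.solve(A,b);return x,max(np.linalg.norm(M@(x-o)) for o,M in R)
def plane(c,p,z):
    o,d=ray(c,p);return o+d*(z-o[2])/d[2]
def proj(c,X):
    P=np.linalg.inv(c["pose"]);q=c["intrinsics"]@(P[:3,:3]@X+P[:3,3]);return q[:2]/q[2]
E
python3 - <<'E'
import pickle,numpy as np
from scipy.optimize import least_squares
from h import *
d=pickle.load(open("d0.pkl","rb"));S,D=d["scene"],d["side"]
pts={"oL":((224,237.3),(218,174.3),(-140,120,120)),"oR":((297.3,258.7),(169.3,202.3),(-140,-120,120)),
"sL":((242.7,208.7),(245.3,189.3),(0,120,120)),"sR":((309.3,226),(195.3,224.3),(0,-120,120)),
"hL":((252.7,178.7),(263,189),(88,120,174)),"hR":((320,196.3),(213.7,226),(88,-120,174)),
"rL":((263.3,162),(289.7,204.3),(200,120,174)),"rR":((328.7,174.7),(239.3,245),(200,-120,174)),
"tin":((282.7,231),(194.7,198.3),None),"sq":((253.5,218.7),(218.7,185.5),None)}
X=[];M=[]
for k,(a,b,m) in pts.items():
    x,e=tri((S,a),(D,b));print(k,np.round(x*1000,1),"miss",round(e*1000,1))
    if m: X.append(x);M.append(np.array(m)/1000)
    else: t=x if k=="tin" else t
    if k=="sq": sq=x
X=np.array(X);M=np.array(M)
f=lambda q:(np.c_[np.cos(q[2])*M[:,0]-np.sin(q[2])*M[:,1]+q[0],np.sin(q[2])*M[:,0]+np.cos(q[2])*M[:,1]+q[1]]-X[:,:2]).ravel()
q=least_squares(f,[.7,0,3.1],loss="soft_l1",f_scale=.003);p=q.x;print("box",np.round(p[:2]*1000,1),np.degrees(p[2]));print(np.round(f(p)*1000,1).reshape(-1,2).tolist())
c,s=np.cos(p[2]),np.sin(p[2]);R=np.array([[c,s],[-s,c]])
for x in(t,sq):print("in box",np.round(R@(x[:2]-p[:2])*1000,1))
E
```

```text
oL [710.7 -74.2 110.3] miss 0.7
oR [753.2 155.  118.9] miss 5.7
sL [574.4 -48.5 113.6] miss 2.6
sR [614.9 179.  115.9] miss 1.7
hL [488.5 -30.2 170.9] miss 1.1
hR [527.2 196.4 169.4] miss 1.0
rL [381.4 -16.7 162.8] miss 0.7
rR [419.6 215.8 171.9] miss 2.2
tin [676.  103.2 140.4] miss 0.9
sq [645.5   6.6 142.9] miss 2.0
box [595.   65.3] 170.02501539979082
[[1.5, -2.9], [0.5, 4.2], [-0.2, -4.3], [0.9, 4.5], [-0.9, -7.4], [1.9, 2.4], [-4.2, -1.5], [-0.7, 2.3]]
in box [-73.2 -51.3]
in box [-59.9  49.1]
```

```bash
cat >> h.py <<'E'
from scipy.spatial.transform import Rotation as Ro
BOX=[595,65.3,170.0]
def box2w(b,B=BOX):
    a=np.radians(B[2]);c,s=np.cos(a),np.sin(a);return np.array([B[0]+c*b[0]-s*b[1],B[1]+s*b[0]+c*b[1],b[2]])
def w2box(w,B=BOX):
    a=np.radians(B[2]);c,s=np.cos(a),np.sin(a);u,v=w[0]-B[0],w[1]-B[1];return np.array([c*u+s*v,-s*u+c*v,w[2]])
def st(r,tgt=None,B=BOX):
    s=r.get_state();R=Ro.from_euler("xyz",s["eef_rot"],degrees=True).as_matrix();p=np.array(s["tcp_pos"])*1000
    a=np.degrees(np.arctan2(R[1,1],R[0,1]))
    print("t",round(s["time_s"],2),"box tcp",np.round(w2box(p,B),1),"tool x",np.round(R[:,0],3),"y yaw in box",round(a-B[2],2),"F",np.round(s["contact_force"],1),"w",round(s["gripper_width"]*1000,1),"j6",round(s["joints"][5],1))
    if tgt is not None: print("dp to",tgt,np.round(R.T@(box2w(tgt,B)-p),1))
    return s,R,p
E
python3 -c "
from plant import r;from h import *
s,R,p=st(r,[-30,-51,320]);print(R.round(3))"
```

```text
t 0.15 box tcp [263.5 766.3 242.8] tool x [-0.001  0.001 -1.   ] y yaw in box -62.54 F [ 0.1  0.8 -0.3] w 87.6 j6 -16.5
dp to [-30, -51, 320] [-76.5 590.  637.3]
[[-0.001 -0.3    0.954]
 [ 0.001  0.954  0.3  ]
 [-1.     0.001 -0.   ]]
```

```bash
python3 -m jog '{"fingers":[1,1,1,1,1],"dp":[[-40,10,10],[-70,45,50],[-77,80,86],[-77,114,123],[-77,148,160]],"twist":[-8,-16,-24,-32,-40]}'; python3 -c "
from plant import r;from h import *
st(r,[-30,-51,320])"
```

```text
time_s: 0.65
tcp_pos: [0.3055, -0.4628, 0.3203]
eef_rot: [15.3, 90.0, 73.1]
contact_force: [2.0, 0.4, -0.2]
gripper_width: 0.0877
t 0.65 box tcp [193.4 570.3 320.3] tool x [ 0.     0.001 -1.   ] y yaw in box -22.25 F [ 2.   0.4 -0.2] w 87.7 j6 4.1
dp to [-30, -51, 320] [  0.8  28.5 659.6]
```

```bash
python3 -m jog '{"fingers":[1,1,1,1,1],"dp":[[0,2,48],[0,4,96],[0,6,144],[0,9,192],[0,10,240]],"twist":[-5,-10,-15,-20,-22.25]}'; python3 -c "
from plant import r;from h import *
st(r,[-30,-51,320])"
```

```text
time_s: 1.15
tcp_pos: [0.4255, -0.2525, 0.3207]
eef_rot: [-34.8, 89.9, 45.4]
contact_force: [1.0, -0.5, -0.8]
gripper_width: 0.0877
t 1.15 box tcp [111.8 342.4 320.7] tool x [ 0.001  0.001 -1.   ] y yaw in box 0.19 F [ 1.  -0.5 -0.8] w 87.7 j6 -1.9
dp to [-30, -51, 320] [   1.1 -143.1  393. ]
```

```bash
python3 -m jog '{"fingers":[1,1,1,1,1],"dp":[[0,-17,47],[0,-34,94],[0,-51,141],[0,-68,188],[0,-85,235]],"twist":[0,0,0,0,0]}'; python3 -m jog '{"fingers":[1,1,1,1,1],"dp":[[0,-15,43],[0,-29,86],[0,-45,125],[0,-55,150],[0,-58,158]],"twist":[0,0,0,0,0]}';python3 -c "
from plant import r;from h import *
import cv2,pickle
st(r,[-30,-51,320])
c=r.capture('wrist');pickle.dump(c,open('w1.pkl','wb'));cv2.imwrite('pics/w1.png',c['frame'][...,::-1])"
```

```text
time_s: 1.65
tcp_pos: [0.5488, -0.0349, 0.3211]
eef_rot: [-37.9, 89.9, 42.3]
contact_force: [0.4, -1.2, 0.4]
gripper_width: 0.0878
time_s: 2.15
tcp_pos: [0.6337, 0.1135, 0.3198]
eef_rot: [73.8, 90.0, 154.1]
contact_force: [0.0, -0.7, -0.4]
gripper_width: 0.0881
t 2.15 box tcp [-29.7 -54.2 319.8] tool x [-0.001  0.    -1.   ] y yaw in box 0.32 F [ 0.  -0.7 -0.4] w 88.1 j6 -37.1
dp to [-30, -51, 320] [-0.2 -0.2 -3.2]
```

View pics/w1.png

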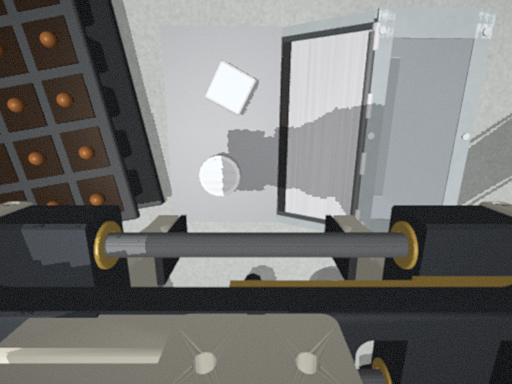

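The wrist view shows the tin's top at about (219,175). The sill line runs from (282,38) to (277,213), and the ledge's front edge runs from (163,27) to (176,221). I'll measure these on their planes.

Run:
```python
import pickle,cv2
from h import *
c=pickle.load(open("w1.pkl","rb"));f=c["frame"];g=cv2.cvtColor(f,cv2.COLOR_RGB2GRAY)
m=(g>200).astype("uint8");m=cv2.morphologyEx(m,cv2.MORPH_CLOSE,np.ones((5,5)))
for k in cv2.findContours(m,0,2)[0]:
    if 400<cv2.contourArea(k)<4000:
        (x,y),ax,an=cv2.fitEllipse(k);
        if x<270: print("blob",(round(x),round(y)),np.round(ax,1),"box z144",np.round(w2box(1000*plane(c,(x,y),.144)),1),np.round(np.array(ax)/264.6*1000*(c["pose"][2,3]-.144),0))
for y in(50,80,110,140,170,200):
    row=g[y].astype(int); j=255+np.argmax(row[255:300]<70)
    k=150+np.argmax(np.abs(cv2.GaussianBlur(g,(1,5),0)[y].astype(int)[152:190]-cv2.GaussianBlur(g,(1,5),0)[y].astype(int)[150:188]))
    print(y,"sill",j,np.round(w2box(1000*plane(c,(j,y),.12)),1),"front",k,np.round(w2box(1000*plane(c,(k+1,y),.12)),1))
for p,z in(((163,27),.12),((175,221),.12)):print(p,np.round(w2box(1000*plane(c,p,z)),1))
```

```text
blob (237, 227) [  8.7 131.7] box z144 [ -52.2 -117.2  144. ] [ 10. 157.]
50 sill 283 [  1.7  94.3 120. ] front 158 [-142.9   93.3  120. ]
80 sill 281 [  0.4  61.6 120. ] front 159 [-144.4   60.6  120. ]
110 sill 281 [  1.4  27.2 120. ] front 150 [-158.3   26.1  120. ]
140 sill 279 [ -0.   -9.2 120. ] front 158 [-151.5  -10.2  120. ]
170 sill 279 [  1.1 -47.5 120. ] front 155 [-158.6  -48.6  120. ]
200 sill 278 [  0.9 -88.2 120. ] front 163 [-151.5  -89.1  120. ]
(163, 27) [-136.3  117.3  120. ]
(175, 221) [-138.8 -118.9  120. ]
```

Run:
```python
import pickle,cv2
from h import *
c=pickle.load(open("w1.pkl","rb"));g=cv2.cvtColor(c["frame"],cv2.COLOR_RGB2GRAY)
b=g[140:215,185:255]
h=cv2.HoughCircles(cv2.resize(b,None,fx=4,fy=4,interpolation=cv2.INTER_CUBIC),cv2.HOUGH_GRADIENT,1,200,param1=120,param2=15,minRadius=64,maxRadius=100)
print(h)
x,y,R=h[0][0]/4;p=(x+185,y+140);print(p,R,w2box(1000*plane(c,p,.144)),"R mm",R/264.6*1000*(c["pose"][2,3]-.144))
d=pickle.load(open("d0.pkl","rb"));t,e=tri((c,p),(d["scene"],(282.7,231)),(d["side"],(194.7,198.3)));print("3-view",w2box(t*1000),e*1000)
print(b[36,::2].tolist());print(b[::2,34].tolist())
```

```text
[[[139.5 143.5  79.8]]]
(np.float32(219.875), np.float32(175.875)) 19.95 [-72.65470081 -50.96636166 144.        ] R mm 23.771903352582434
3-view [-73.14485914 -51.5045008  140.47823894] 0.9612208217120985
[203, 202, 203, 205, 202, 204, 200, 242, 253, 250, 250, 250, 250, 250, 251, 251, 252, 251, 254, 204, 179, 178, 178, 179, 180, 181, 199, 191, 133, 135, 136, 139, 136, 136, 138]
[208, 208, 204, 207, 205, 206, 202, 112, 249, 253, 252, 252, 254, 253, 253, 253, 249, 252, 251, 253, 250, 247, 249, 252, 246, 244, 247, 252, 208, 199, 197, 198, 198, 196, 197, 195, 196, 195]
```

```bash
python3 -m jog '{"fingers":[1,1,1,1,1],"dp":[[20,-15,-2],[60,-30,-3],[95,-30,-3],[110,-30,-3],[115,-30,-3]],"twist":[0.3,0.3,0.3,0.3,0.3]}';python3 -c "
from plant import r;from h import *
st(r,[-60,-51,144])"
```

```text
time_s: 2.7
tcp_pos: [0.6612, 0.1038, 0.2024]
eef_rot: [113.3, 89.7, -166.8]
contact_force: [-0.3, -0.9, 0.8]
gripper_width: 0.0875
t 2.7 box tcp [-58.5 -49.4 202.4] tool x [-0.005 -0.001 -1.   ] y yaw in box -0.05 F [-0.3 -0.9  0.8] w 87.5 j6 -35.6
dp to [-60, -51, 144] [58.4 -1.8  1.7]
```

```bash
python3 -m jog '{"fingers":[1,1,1,1,1],"dp":[[15,-2,2],[30,-2,2],[43,-2,2],[53,-2,2],[58,-2,2]],"twist":[0,0,0,0,0]}';python3 -c "
from plant import r;from h import *
import cv2,pickle,numpy as np
st(r,[-60,-51,144])
c=r.capture('scene');d=r.capture('side')
k=lambda c,x,y:cv2.resize(c['frame'][y:y+120,x:x+133,::-1],None,fx=3,fy=3,interpolation=2)
cv2.imwrite('pics/a2.png',np.hstack([k(c,210,158),k(d,165,130)]))"
```

```text
time_s: 3.2
tcp_pos: [0.6628, 0.1053, 0.1431]
eef_rot: [114.8, 89.7, -165.3]
contact_force: [-0.6, -0.3, 0.1]
gripper_width: 0.0876
t 3.2 box tcp [-59.8 -51.1 143.1] tool x [-0.006 -0.001 -1.   ] y yaw in box -0.05 F [-0.6 -0.3  0.1] w 87.6 j6 -35.6
dp to [-60, -51, 144] [-0.9 -0.2 -0.1]
```

View pics/a2.png

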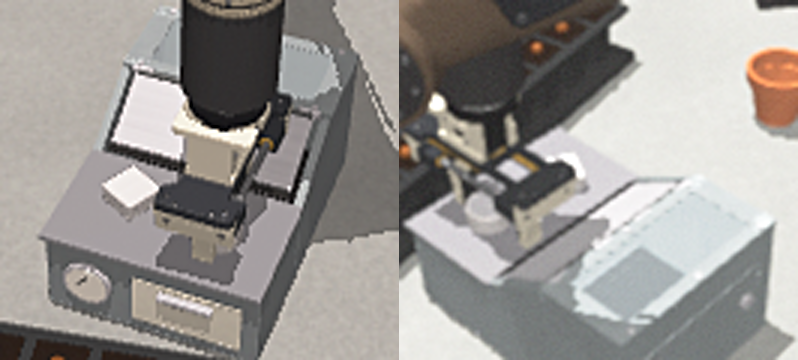

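Both fingers are clear. The rear finger is behind the tin and the front one sits just before the flap. Now I'll push slowly.

```bash
python3 -m jog '{"fingers":[1,1,1,1,1],"dp":[[0,6,0],[0,12,0],[0,18,0],[0,24,0],[0,30,0]],"twist":[0,0,0,0,0]}';python3 -c "
from plant import r;from h import *
st(r)"; python3 -m jog '{"fingers":[1,1,1,1,1],"dp":[[0,6,0],[0,12,0],[0,18,0],[0,24,0],[0,30,0]],"twist":[0,0,0,0,0]}';python3 -c "
from plant import r;from h import *
import cv2,pickle,numpy as np
st(r,[8,-51,144])
c=r.capture('scene');d=r.capture('side')
k=lambda c,x,y:cv2.resize(c['frame'][y:y+120,x:x+133,::-1],None,fx=3,fy=3,interpolation=2)
cv2.imwrite('pics/a3.png',np.hstack([k(c,210,158),k(d,165,130)]))"
```

```text
time_s: 3.8
tcp_pos: [0.6335, 0.1108, 0.1446]
eef_rot: [116.2, 89.8, -163.8]
contact_force: [2.3, -0.1, 1.0]
gripper_width: 0.0874
t 3.8 box tcp [-30.  -51.5 144.6] tool x [-0.004 -0.001 -1.   ] y yaw in box -0.03 F [ 2.3 -0.1  1. ] w 87.4 j6 -37.2
time_s: 4.3
tcp_pos: [0.6042, 0.1162, 0.145]
eef_rot: [119.8, 89.9, -160.2]
contact_force: [6.1, -1.0, -0.5]
gripper_width: 0.0875
t 4.3 box tcp [ -0.2 -51.7 145. ] tool x [-0.002 -0.001 -1.   ] y yaw in box -0.02 F [ 6.1 -1.  -0.5] w 87.5 j6 -39.0
dp to [8, -51, 144] [ 1.   8.2 -0.7]
```

View pics/a3.png

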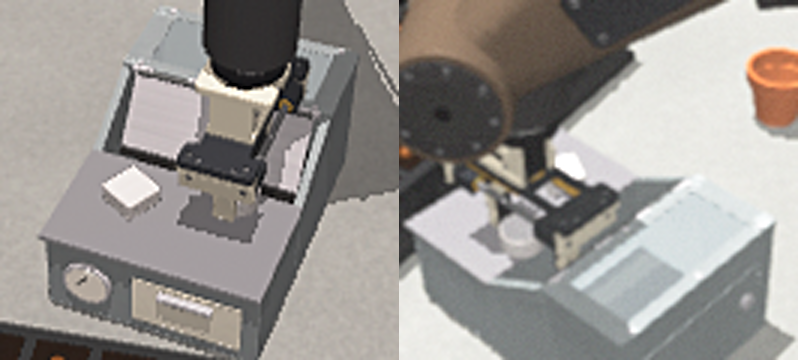

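```bash
python3 -m jog '{"fingers":[1,1,0.95,0.89,0.84],"dp":[[0,4,0],[0,7,0],[0,9,0],[0,12,0],[0,14,0]],"twist":[0,0,0,0,0]}' 10;python3 -c "
from plant import r;from h import *
import cv2,pickle,numpy as np
st(r)
c=r.capture('scene');d=r.capture('side')
k=lambda c,x,y:cv2.resize(c['frame'][y:y+120,x:x+133,::-1],None,fx=3,fy=3,interpolation=2)
cv2.imwrite('pics/a4.png',np.hstack([k(c,210,158),k(d,165,130)]))"
```

```text
time_s: 4.9
tcp_pos: [0.5904, 0.1188, 0.145]
eef_rot: [117.1, 89.9, -162.9]
contact_force: [6.4, -0.3, -0.5]
gripper_width: 0.0755
t 4.9 box tcp [ 13.8 -51.9 145. ] tool x [-0.002 -0.001 -1.   ] y yaw in box -0.01 F [ 6.4 -0.3 -0.5] w 75.5 j6 -39.9
```

View pics/a4.png

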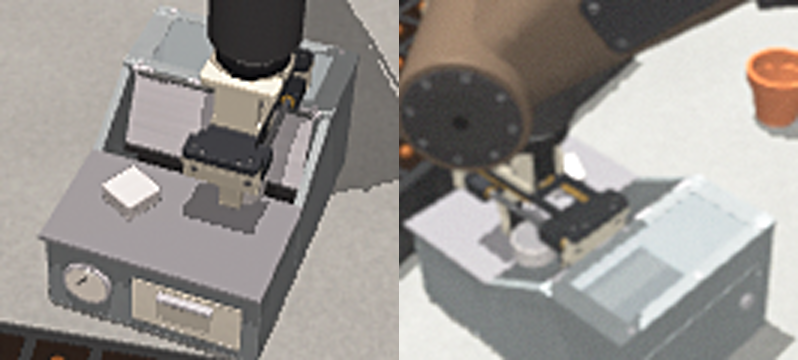

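The tin is at the edge and still on the ledge. I'll push on while holding the flap.

```bash
python3 -m jog '{"fingers":[0.82,0.79,0.76,0.73,0.73],"dp":[[0,2,0],[0,3,0],[0,5,0],[0,6,0],[0,6,0]],"twist":[0,0,0,0,0]}' 10;python3 -c "
from plant import r;from h import *
import cv2,pickle,numpy as np
st(r)
c=r.capture('scene');d=r.capture('side')
k=lambda c,x,y:cv2.resize(c['frame'][y:y+120,x:x+133,::-1],None,fx=3,fy=3,interpolation=2)
cv2.imwrite('pics/a5.png',np.hstack([k(c,210,158),k(d,165,130)]))"
```

```text
time_s: 5.5
tcp_pos: [0.5847, 0.1199, 0.1454]
eef_rot: [123.2, 89.9, -156.8]
contact_force: [5.0, -0.5, 1.6]
gripper_width: 0.0645
t 5.5 box tcp [ 19.6 -51.9 145.4] tool x [-0.002 -0.001 -1.   ] y yaw in box 0.0 F [ 5.  -0.5  1.6] w 64.5 j6 -40.3
```

View pics/a5.png

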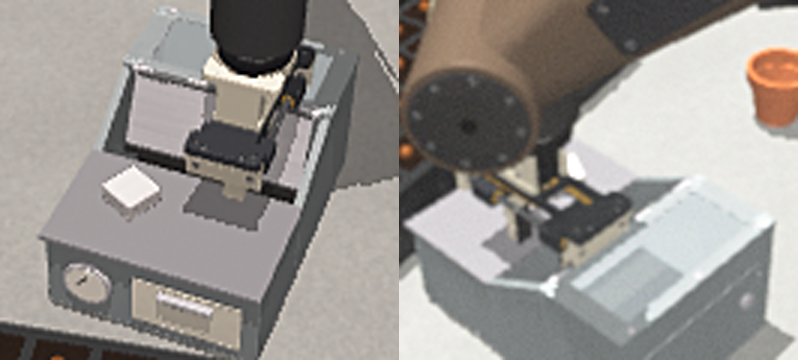

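```bash
python3 -m jog '{"fingers":[0.72,0.70,0.68,0.68,0.68],"dp":[[0,1,0],[0,2,0],[0,3,0],[0,3,0],[0,3,0]],"twist":[0,0,0,0,0]}' 10;python3 -c "
from plant import r;from h import *
import cv2,pickle,numpy as np
st(r)
c=r.capture('wrist');d=r.capture('side')
a=cv2.resize(c['frame'][...,::-1],(400,300));k=cv2.resize(d['frame'][175:235,170:250,::-1],(400,300),interpolation=2)
cv2.imwrite('pics/a6.png',np.hstack([a,k]))"
```

```text
time_s: 6.1
tcp_pos: [0.5821, 0.1204, 0.1453]
eef_rot: [128.5, 89.9, -151.5]
contact_force: [6.4, -1.9, -0.2]
gripper_width: 0.0595
t 6.1 box tcp [ 22.3 -52.  145.3] tool x [-0.001 -0.001 -1.   ] y yaw in box 0.01 F [ 6.4 -1.9 -0.2] w 59.5 j6 -40.5
```

View pics/a6.png

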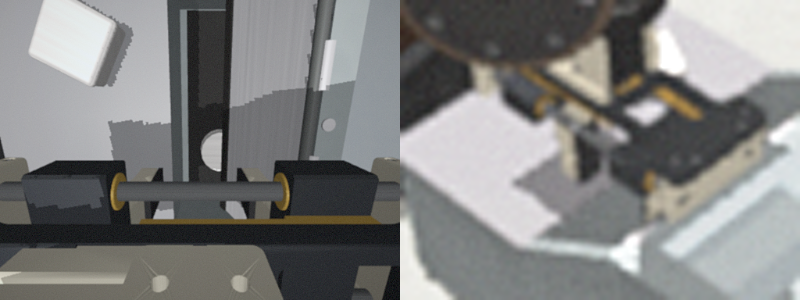

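The wrist view shows the tin flat on the chamber floor, at about (210,150) in the half-size image, with the flap held open. The side view shows the ledge clear. I'll withdraw now.

```bash
python3 -m jog '{"fingers":[0.68,0.68,0.68,0.68,0.68],"dp":[[-8,-6,0],[-20,-14,0],[-36,-20,0],[-56,-24,0],[-80,-28,0]],"twist":[0,0,0,0,0]}'; python3 -m jog '{"fingers":[0.68,0.68,0.68,0.68,0.68],"dp":[[-30,0,0],[-60,0,20],[-100,0,50],[-120,0,90],[-120,0,130]],"twist":[0,0,0,0,0]}'; python3 -m jog '{"fingers":[0.68,0.68,0.68,0.68,0.68],"dp":[[0,0,0],[0,0,0],[0,0,0],[0,0,0],[0,0,0]],"twist":[0,0,0,0,0]}';python3 -c "
from plant import r;from h import *
import cv2,pickle,numpy as np
st(r)
w,c,d=r.capture('wrist'),r.capture('scene'),r.capture('side')
p=pickle.load(open('d0.pkl','rb'))
for n,x in(('scene',c),('side',d)):
    g=np.abs(x['frame'].astype(int)-p[n]['frame']).max(2)>60
    print(n,[s[:5].tolist() for s in cv2.connectedComponentsWithStats(cv2.morphologyEx(g.astype('uint8'),2,np.ones((2,2))))[2][1:] if s[4]>8])
k=lambda c,x,y:cv2.resize(c['frame'][y:y+120,x:x+133,::-1],None,fx=3,fy=3,interpolation=2)
cv2.imwrite('pics/a7.png',np.hstack([k(c,210,158),k(d,165,165)]))"
```

```text
time_s: 6.7
tcp_pos: [0.6084, 0.1151, 0.2249]
eef_rot: [117.1, 89.6, -162.9]
contact_force: [0.7, 0.3, 0.0]
gripper_width: 0.0597
time_s: 7.2
tcp_pos: [0.632, 0.2442, 0.349]
eef_rot: [88.0, 89.8, 167.9]
contact_force: [1.0, 0.2, 0.0]
gripper_width: 0.0596
time_s: 7.7
tcp_pos: [0.6318, 0.2432, 0.3491]
eef_rot: [91.8, 89.8, 171.7]
contact_force: [0.6, -0.0, 0.2]
gripper_width: 0.0593
t 7.7 box tcp [  -5.4 -181.6  349.1] tool x [-0.003  0.    -1.   ] y yaw in box -0.11 F [ 0.6 -0.   0.2] w 59.3 j6 -47.5
scene [[76, 0, 112, 41, 2585], [235, 0, 56, 17, 765], [314, 0, 86, 32, 1846], [401, 0, 16, 7, 58], [338, 13, 122, 48, 1734], [411, 17, 15, 5, 45], [105, 44, 5, 3, 11], [82, 48, 55, 45, 1237], [312, 71, 63, 32, 974], [263, 72, 19, 16, 140], [107, 87, 4, 3, 10], [99, 92, 5, 13, 31], [276, 94, 3, 5, 12], [258, 100, 13, 20, 174], [285, 108, 94, 153, 4815], [133, 117, 176, 51, 2836], [359, 134, 6, 8, 36], [320, 175, 6, 3, 15], [341, 180, 4, 3, 10], [315, 184, 12, 14, 76], [375, 193, 19, 23, 181], [317, 199, 3, 8, 18], [278, 227, 5, 3, 12], [284, 227, 4, 5, 10]]
side [[362, 0, 17, 34, 360], [4
[... 179 characters left out ...]
, [182, 35, 317, 349, 27469], [445, 36, 12, 3, 33], [421, 48, 18, 15, 152], [354, 74, 33, 40, 931], [177, 78, 11, 5, 25], [391, 95, 10, 7, 59], [352, 111, 36, 18, 387], [134, 125, 28, 31, 362], [380, 124, 8, 4, 21], [150, 128, 18, 4, 43], [341, 131, 54, 176, 5492], [169, 134, 6, 15, 57], [163, 139, 4, 4, 14], [129, 145, 14, 12, 82], [174, 153, 4, 3, 10], [145, 155, 5, 5, 16], [151, 158, 11, 20, 99], [170, 161, 30, 30, 342], [166, 163, 4, 4, 13], [201, 202, 3, 6, 13], [213, 224, 18, 15, 124], [399, 237, 19, 13, 69], [401, 253, 6, 8, 28], [360, 292, 9, 8, 45], [397, 317, 4, 3, 10], [403, 317, 3, 5, 12], [410, 317, 19, 8, 92], [212, 342, 33, 17, 346], [291, 345, 5, 2, 10], [279, 346, 7, 2, 14]]
```

View pics/a7.png

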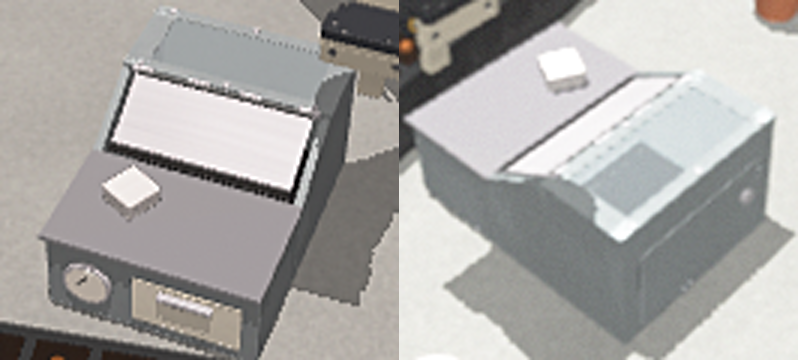

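The flap is shut and the ledge holds only the square tin, at the same pixels as before. The fingers are clear, so I'll hand the job in.

```bash
python3 -c "
from plant import r
print(r.close_job())"
```

```text
the job is handed in; nothing more can be done
None
```

The round tin is in the dry box with the flap shut, and I handed the job in at about 8 s.

**How it went:** I set the open fingers in line with the box, one behind the tin and one in front of the flap. I then pushed slowly inward so the front finger opened the flap, to about 0.7 rad worked out from the finger's position. Closing the fingers partway, to a gap of about 60 mm, carried the 50 mm tin over the sill without squeezing it. The finger held the flap until the tin had dropped, then both fingers came up and out.

**Last checks:**
- **Tin:** the wrist camera showed it flat on the chamber floor before I let the flap go.
- **Flap:** it looks fully shut in both the scene and side views.
- **Square tin:** it has not moved in the pictures.
- **Forces:** the readings I took stayed at about 7 N or less and were near zero once the fingers were clear.
- **Other bystanders:** I did not check each one. My before/after picture comparison was swamped by the arm and its shadow, so it proves nothing either way. The fingers passed only over the open bench and the box.

The first two-view triangulation read some box heights 4 to 11 mm low. The wrist view agreed with the stated geometry to about 1 to 4 mm, so I worked to that.

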